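# Load the leak tester's adapter changer and index it one click

### The arm

A 6-joint arm with a two-finger parallel gripper is mounted at the origin on the work surface. World frame = base frame: x ahead of the robot, y to its left, z up, the work surface at z = 0. Lengths are in mm, angles in rad, forces in N, time in s.
With the tool pointing down it reaches from about 425 to 950 mm from the base axis. Payload 14.7 kg.
Tool frame: the origin (TCP) lies midway between the tips of the shut fingers; the grasp point (between the pads) lies grasp_offset behind it (grasp_offset is the distance from the TCP to the grasp point, in mm); z points along the fingers, y is the line along which they close (so a half turn about z gives the same grasp; the last joint's range is limited). The gripper opens to 85 mm and grips with 20 to 120 N. Pads are 22 mm wide; open, the fingers measure 114 mm over their backs; the gripper's body (76 mm by 85 mm) begins 54 mm behind the grasp point. The pads swing forward as they close: fully open they stand 13 mm farther back than shut.
Start: joints at [1.217, 0.48, 1.596, -0, 1.065, -0.047], TCP at [196.282, 619.65, 231.297] pointing down, gripper open.
Joint ranges: [-2.75, 2.75], [-0.82, 2.05], [0.23, 2.67], [-1.56, 4.7], [0.09, 2.69], [-2.92, 2.92]. Speed limits (rad/s): [1.89, 1.89, 2.39, 3.01, 3.01, 3.01].

### API

Orientations are given as a unit quaternion [w, x, y, z].
In Python, from bench import observe, capture, camera_model, sign_off, recognise, regions_of, grasp_offset gives the robot as it stands.
- The arm moves only by the shell command python3 -m crank 'ROWS' [OPENING]. ROWS is JSON, a list of rows, each a list of 6 numbers: the shift along the tool's x, y, z scaled (see below), then the turn, a rotation vector about the tool's x, y, z scaled (see below). In form: [[tx, ty, tz, ax, ay, az], ...]. A call has 1 to 20 rows; each row is the pose to reach, as a shift and turn from the pose commanded when the call began, along the tool's axes at that moment, turning the shorter way round; what a row does not reach only later rows make up. The controller multiplies each number of a shift by 0.25 m and each number of a turn by pi rad. A row lasts 1/10 s, in which the tool goes at most 50 mm and 8.59 degrees, less where a joint would pass 70% of its speed; a pose out of reach is approached as far as the arm can. A call with a number of a shift or a turn outside -1 to 1 is refused whole. A call with a gripper value outside its range is refused whole. OPENING is the opening, from -1 (shut) to 1 (fully open), set as the call begins (- or left out, the last holds). The fingers move at their own pace and stop on an object; the grip force is fixed at half the most. Time passes only in rows, so rows that repeat a pose let the fingers close. It gives the time, the measured TCP pose, the force, the opening and the grip force at its end, in the units of the state.
- observe(): the state, without advancing time (a new reading comes with each control period).
- capture(name): name is "scene" or "side" or "wrist"; returns the picture (384x512x3 uint8, blue, green, red); there is no depth.
- camera_model(name): a dict with "mtx" (3x3 intrinsics, pixels), "R" (3x3) and "t" (3): a world point X has camera coordinates R X + t; the wrist camera has in their place "T_tool_cam" (4x4, takes a point from camera to tool coordinates, whose origin is the TCP and whose axes are the flange's). Camera axes: x right, y down, z forward; pixel columns grow to the right and rows downward; lengths in mm; the calibration is good to about 2 mm. A picture is of the moment at which its call begins: read the wrist's pose just before it. camera_model takes no time and is no camera call.
- sign_off(): hands the job in; it is judged then, once.
Trained networks look in the newest picture that a camera, given by its name, has taken for a name from the list of things; names that differ only in an ending like _2 or _b are one class to them, and where a whole thing is asked for, a point or a joint stands for the part that bears it (a point fixed in the world has none). Each returns a list of dicts, best first, with "confidence" (0 to 1); they miss things now and then, are a little off and sometimes report something else, mostly with a low value. They report only what shows in the picture. A call takes as long as a camera call. They do not tell look-alikes from the thing itself.
- recognise(camera, target): "location" ([x, y, z] in mm, in the coordinates of the camera as it stood for that picture, good to about 4 mm: the middle of the surface that is visible of it).
- regions_of(camera, target): "mask" (384x512 bool, what is visible of it).
The state is a dict: "clock": time; "joint_positions": joint angles; "qd": joint speeds; "tau": joint torques, N m; "eef_pos": TCP position; "tcp_rot": TCP orientation; "wrist_force": force on the tool from outside, world axes, zero at the start; "ft_torque": the same for the moment, N m; "width": finger opening in mm; "grip_force": force on a finger pad.
Only numpy, scipy, OpenCV 4.12 (cv2) and the standard library are available. Lean on these libraries where they do the work, as an engineer would, in place of code of your own. Each camera call takes 0.05 s, during which the arm holds its last target. There are 200 camera calls.

### The job

Put the loose flanged steel adapter upright into the empty pocket at the changer's loading station, feeling gently for its floating nest, until its flange is fully home on the rim, and let it go. Then turn the wheel anticlockwise (seen from above) exactly one click and never past it, so that the adapter stands under the test head, and leave it at rest in the click. Do not force the adapter anywhere, and leave the seated adapters and the other things on the bench as they are.

Things in the scene. Friction and masses are not known exactly. Their poses are not given: they have to be found in the camera images.
- adapter: the loose adapter to load: plain steel, round, 74 mm tall, about 150 g, standing upright on the bench on its shank. Shank 20 mm in diameter, 22 mm long (foot bevelled 1.7 mm over the lowest 2.2 mm), then a flange 30 mm across and 6 mm thick, a grip body 24 mm across and 34 mm tall, a nipple 16 mm across and 12 mm tall. Origin: centre of the shank's underside, z up
- grip (a point): the middle of the loose adapter's grip body, on its axis, 50 mm above its origin; the 24 mm grip body reaches from 28 to 62 mm above the origin and carries two dark grooves
- changer: the indexing changer, fixed: a round aluminium base, 130 mm radius, under a six-pocket wheel of 142 mm radius whose upper face is 42 mm above the bench. Origin: on the wheel's axis at bench height, z up. -x points from the axis to the loading station, 105 mm out on the robot's side. The test station is the next one anticlockwise seen from above: 60 degrees on, also 105 mm out
- head (a point): centre of the lowest face of the test head over the test station, 124 mm above the bench. The head is 24 mm across up to 150 mm height, 40 mm across up to an arm 30 mm wide at 177 to 203 mm, held by a column 28 mm thick, 210 mm high, 95 mm further out from the axis. Fully seated adapters pass 6 mm under it; one standing proud strikes it
- hub (a point): the wheel's axis at its upper face, 42 mm above the bench (a hub 48 mm across rises 16 mm there). Six nests stand on the wheel every 60 degrees, 105 mm out: upright steel cups 38 mm across, 24 mm high, rims 66 mm above the bench, bore 21.5 mm across, open down to the wheel's face, sharp-edged
- wheel (a joint): the wheel's angle in rad, 0 with the empty pocket at the loading station, growing anticlockwise seen from above. A detent holds it at every click of 1.047 rad (60 degrees), either way: it pushes back with up to 6 to 10 N at the handle, then, past halfway (0.52), pulls on to the next click. Stops at -2.2 and 2.2
- pocket (a point): middle of the empty pocket that starts at the loading station, at rim height (66 mm); turns with the wheel. This pocket's nest FLOATS: its bore is anywhere within 10 mm of this point, in or out along the line to the wheel's axis, never sideways. It stays put, and slides when pushed with over 4 N: find it by feel or eye. An adapter fully home has its flange on the rim, its origin 22 mm below it
- handle (a point): the wheel's handle: a black upright knob 20 mm in diameter, 78 to 118 mm above the bench, on a 14 mm stem fixed to the wheel, 105 mm from the axis and 90 degrees clockwise of the empty pocket seen from above. The point is on its axis, 98 mm above the bench, and turns with the wheel
- loaded1: an adapter like the loose one, already seated in the pocket that starts at the test station; origin at the centre of its shank's underside, 44 mm above the bench
- loaded2: a second seated adapter, in the pocket one further on anticlockwise; origin likewise
- plug: bystander standing on the bench: squat steel plug, 36 mm in diameter and 20 mm tall with a 26 mm head above it, 42 mm tall in all; origin at its underside
- coupling: bystander standing on the bench: waisted brass coupling, 32 mm in diameter, 90 mm tall; origin at its underside
- spanner: bystander: open-ended spanner 170 mm long lying on the bench
- seal: bystander: flat seal ring 32 mm across, 5 mm thick, lying on the bench
- gauge: bystander: round blue digital gauge 90 mm across, 30 mm thick, lying on the bench with a 50 mm stem
Mind the look-alikes: they are no part of the job. What is shaped like the adapter but green or orange is not meant.

How it is judged:
By the outcome, as a careful person would: the job done as asked, in the order asked, and still so for the second after the job is handed in, with the robot touching nothing.
It also fails if it takes over 72 s, if anything falls off the work surface, if the arm or the gripper's body presses on something with over 40 N, if the wrist force passes 120 N, or if a joint passes its speed limit or range.

## Working session

There is one attempt and no reset: what is moved stays moved. The work goes in short steps, Python scripts to look and compute and a shell command to move; the robot and the scene stay as the last step left them, time stands still between calls to the robot, and variables do not carry over. Pictures are saved under pics/ and viewed, at most 10 in all, crops included, and the job is handed in when it is done.

```bash
ls; mkdir -p pics; cat > h.py <<'E'
import numpy as np, cv2
from bench import *
from scipy.spatial.transform import Rotation as Ro
def w2t():
    s=observe(); q=s["tcp_rot"]; return Ro.from_quat([q[1],q[2],q[3],q[0]]).as_matrix(), np.array(s["eef_pos"])
def cam2w(name,p):
    m=camera_model(name); p=np.array(p)
    if name=="wrist":
        T=np.array(m["T_tool_cam"]); R,t=w2t(); return R@(T[:3,:3]@p+T[:3,3])+t
    return np.array(m["R"]).T@(p-np.array(m["t"]))
def pix2w(name,u,v,z):
    m=camera_model(name); d=np.linalg.inv(np.array(m["mtx"]))@[u,v,1]
    o=cam2w(name,[0,0,0]); e=cam2w(name,d)-o; return o+e*(z-o[2])/e[2]
def w2pix(name,X):
    m=camera_model(name); X=np.array(X,float)
    if name=="wrist":
        T=np.array(m["T_tool_cam"]); R,t=w2t(); c=T[:3,:3].T@(R.T@(X-t)-T[:3,3])
    else: c=np.array(m["R"])@X+np.array(m["t"])
    p=np.array(m["mtx"])@c; return p[:2]/p[2]
E
python3 - <<'E'
from h import *
print(grasp_offset, observe())
a=capture("scene");b=capture("side")
cv2.imwrite("pics/a.png",cv2.resize(a,(800,600)));cv2.imwrite("pics/b.png",cv2.resize(b,(800,600)))
for n in ["adapter","hub","handle","head","pocket","changer","loaded1"]:
  for c in ["scene","side"]:
    for d in recognise(c,n)[:5]:
        X=cam2w(c,d["location"]); print(n,c,round(d["confidence"],2),X.round(0),w2pix(c,X).round(0))
E
```

```text
pics
18.700000000000003 {'clock': 0.0, 'joint_positions': array([ 1.21741432e+00,  4.80864801e-01,  1.59687995e+00,  6.33748933e-06,
        1.06509330e+00, -4.66066388e-02]), 'qd': array([-4.58296523e-04, -1.30588926e-03, -5.48953815e-04,  9.73022145e-05,
       -6.38724425e-04,  1.46778793e-03]), 'tau': array([ 2.87445102e-03, -9.50667214e+01, -4.30172682e+01,  1.27417505e-05,
        1.23067424e-02,  1.73549972e-05]), 'eef_pos': array([196.12834532, 619.2661574 , 230.64873549]), 'tcp_rot': array([-1.26423632e-04,  1.52788402e-01,  9.88258730e-01, -6.09736499e-04]), 'wrist_force': array([-0.33651811,  0.67970592, -0.26798516]), 'ft_torque': array([-0.02481996, -0.02253686, -0.0536324 ]), 'grip_force': 0.0, 'width': 85.23698598899318}
adapter scene 0.73 [443. 279.  49.] [362. 211.]
adapter scene 0.7 [452. 201.  50.] [335. 207.]
adapter scene 0.61 [521. 165.  42.] [317. 220.]
adapter scene 0.57 [381. 196.  53.] [337. 192.]
adapter scene 0.44 [721. 218.   6.] [319. 285.]
adapter side 0.67 [444. 192.  43.] [222. 157.]
adapter side 0.57 [371. 185.  42.] [201. 162.]
adapter side 0.48 [50
[... 291 characters left out ...]
] [210. 225.]
handle scene 0.17 [ 619. -131.   42.] [208. 218.]
handle side 0.61 [ 617. -137.   44.] [301. 222.]
head scene 0.76 [ 618. -129.   43.] [209. 218.]
head side 0.94 [ 577. -177.   40.] [292. 236.]
head side 0.65 [ 674. -219.   94.] [333. 229.]
head side 0.28 [ 612. -131.   40.] [299. 221.]
pocket side 0.9 [ 614. -132.   44.] [299. 221.]
changer scene 0.82 [ 614. -135.   44.] [207. 216.]
changer side 0.56 [ 576. -177.   43.] [291. 236.]
changer side 0.21 [527. 311.  55.] [239. 131.]
loaded1 scene 0.54 [ 687. -209.   97.] [169. 211.]
loaded1 scene 0.53 [ 583. -220.   95.] [185. 190.]
loaded1 scene 0.17 [ 644. -111.   44.] [210. 224.]
loaded1 side 0.56 [ 681. -220.   94.] [336. 230.]
```

View pics/a.png

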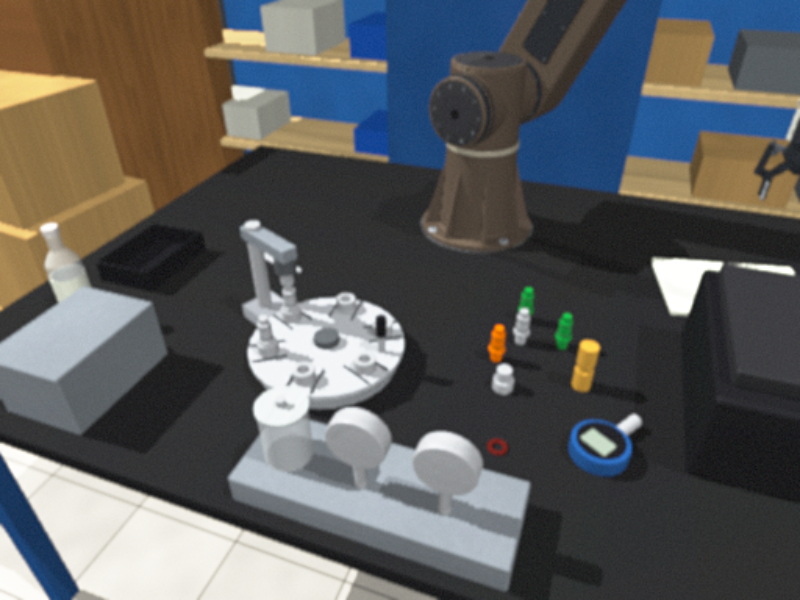

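View pics/b.png

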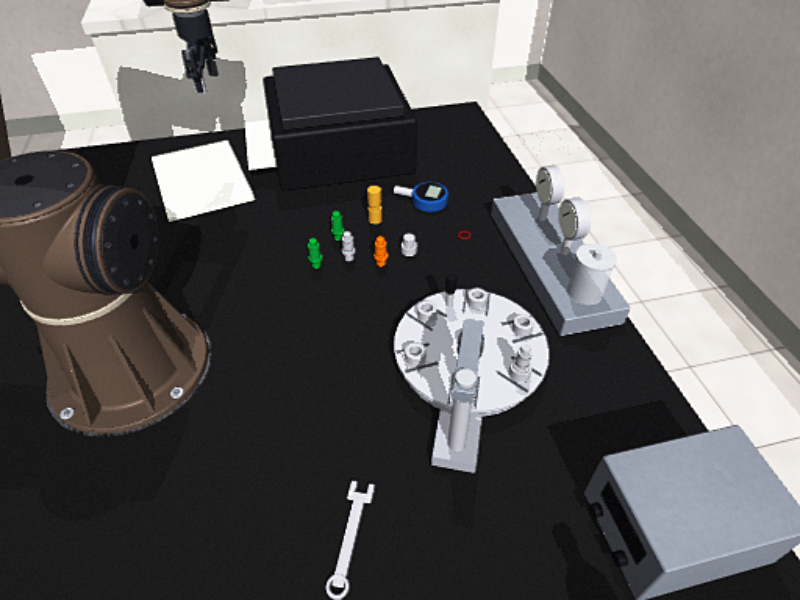

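The scene picture (800x600) shows the only plain steel adapter at (522,327). Look-alikes are green at (527,302) and (565,330), orange at (497,343), the steel plug at (503,379) and the brass coupling at (586,365). The loading nest is at (345,303), the test head over (288,300) and the handle at (381,325). I choose the steel one, world about (447,197), and check it with the wrist camera.

```bash
cat >> h.py <<'E'
def go(x,y,z,yaw):
    """row to reach TCP xyz (mm) pointing down with tool y at yaw deg (or +180)"""
    R,t=w2t(); best=None
    for k in (0,180):
        a=np.radians(yaw+k); Y=np.array([np.cos(a),np.sin(a),0]); Z=np.array([0,0,-1.]); D=np.c_[np.cross(Y,Z),Y,Z]
        r=Ro.from_matrix(R.T@D).as_rotvec()
        if best is None or np.linalg.norm(r)<np.linalg.norm(best): best=r
    s=R.T@(np.array([x,y,z])-t)
    print("row",(s/250).round(4).tolist(),(best/np.pi).round(4).tolist(), "rows>=",max(np.linalg.norm(s)/50,np.degrees(np.linalg.norm(best))/8.59))
E
python3 - <<'E'
from h import *
print(np.array(camera_model("wrist")["T_tool_cam"]).round(2).tolist()); print(w2t()[0].round(3).tolist())
go(400,230,240,45)
P=lambda u,v,z:pix2w("scene",u*.64,v*.64,z).round(0)
Q=lambda u,v,z:pix2w("side",u*.64,v*.64,z).round(0)
print("hub",P(327,334,58),"load",P(345,299,66),"handle",P(381,319,118),"nests",P(365,358,66),P(303,370,66))
print("load",Q(413,347,66),"handle",Q(451,279,118),"nests",Q(426,308,66),Q(477,294,66),Q(522,320,66))
E
```

```text
[[-0.0, -0.96, -0.28, 71.82], [1.0, -0.0, -0.0, -0.92], [-0.0, -0.28, 0.96, -142.38], [0.0, 0.0, 0.0, 1.0]]
[[-0.953, 0.302, 0.0], [0.302, 0.953, 0.0], [-0.0, 0.0, -1.0]]
row [-1.2475, -1.2397, -0.0348] [0.0, 0.0, 0.1523] rows>= 8.795312983350984
hub [ 617. -126.   58.] load [ 514. -137.   66.] handle [616. -19. 118.] nests [664. -31.  66.] [ 727. -116.   66.]
load [ 510. -131.   66.] handle [608. -32. 118.] nests [557. -46.  66.] [663. -33.  66.] [ 723. -116.   66.]
```

```bash
python3 - <<'E'
from h import *
Q=lambda u,v,z:pix2w("side",u*.64,v*.64,z).round(0)
for p in [(283,187),(412,170),(272,140)]: print(Q(*p,0))
# top height: corner above (283,187)->(275,133), (412,170)->(414,112)
for z in (60,80,100,120,140,160): print(z,Q(275,133,z),Q(414,112,z), Q(272,75,z))
go(447,197,190,45)
E
```

```text
[327. 510.   0.]
[671. 508.   0.]
[316. 751.   0.]
60 [329. 680.  60.] [726. 706.  60.] [ 348. 1043.   60.]
80 [330. 644.  80.] [717. 669.  80.] [348. 998.  80.]
100 [330. 608. 100.] [707. 633. 100.] [347. 952. 100.]
120 [330. 572. 120.] [697. 596. 120.] [347. 907. 120.]
140 [331. 536. 140.] [687. 559. 140.] [347. 861. 140.]
160 [331. 500. 160.] [678. 522. 160.] [347. 816. 160.]
row [-1.4666, -1.3088, 0.1652] [0.0, 0.0, 0.1523] rows>= 9.862803840967509
```

```bash
python3 -m crank '[[-0.95,-0.85,0,0,0,0.1],[-0.95,-0.85,0,0,0,0.1],[-0.95,-0.85,0,0,0,0.1],[-0.95,-0.85,0,0,0,0.1],[-0.95,-0.85,0,0,0,0.1],[-0.95,-0.85,0,0,0,0.1],[-0.95,-0.85,0,0,0,0.1],[-0.95,-0.85,0,0,0,0.1]]' 0.4
python3 -c "
from h import *
go(447,197,190,45)"
```

```text
clock: 1.6
eef_pos: [359.7, 343.2, 231.5]
tcp_rot: [0.0, 0.307, 0.952, -0.0]
wrist_force: [0.3, 0.7, -0.3]
width: 60.2
grip_force: 0.0
row [-0.6249, -0.2706, 0.1664] [0.0, 0.0001, 0.0514] rows>= 3.5049106617758623
```

```bash
python3 -m crank '[[-0.625,-0.27,0.166,0,0,0.051],[-0.625,-0.27,0.166,0,0,0.051],[-0.625,-0.27,0.166,0,0,0.051],[-0.625,-0.27,0.166,0,0,0.051],[-0.625,-0.27,0.166,0,0,0.051],[-0.625,-0.27,0.166,0,0,0.051]]'
python3 - <<'E'
from h import *
a=capture("wrist"); cv2.imwrite("pics/c.png",a)
for d in recognise("wrist","adapter"):
    X=cam2w("wrist",d["location"]); print(round(d["confidence"],2),X.round(0),w2pix("wrist",X).round(0))
E
```

```text
clock: 2.2
eef_pos: [446.4, 199.8, 189.7]
tcp_rot: [-0.0, 0.381, 0.924, 0.0]
wrist_force: [0.7, 0.6, 0.9]
width: 59.9
grip_force: 0.0
0.89 [430. 274.  64.] [304. 108.]
0.66 [376. 200.  63.] [197. 125.]
0.63 [511. 175.  59.] [284. 244.]
0.59 [443. 206.  59.] [258. 173.]
```

View pics/c.png

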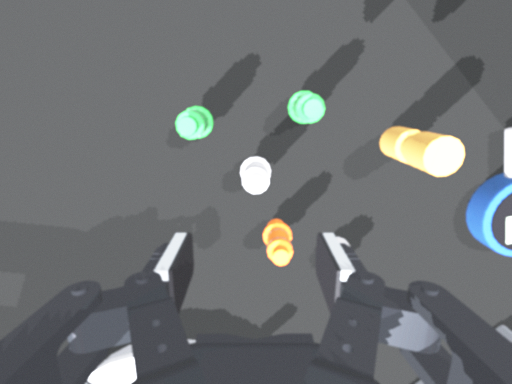

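The close view shows the plain steel adapter at (257,175), with green at (195,123) and (306,107) and orange at (278,242). The choice is confirmed.

```bash
python3 - <<'E'
from h import *
print(pix2w("wrist",257,182,74),pix2w("wrist",256,168.5,28))
m=regions_of("wrist","adapter")
for d in m:
    v,u=np.nonzero(d["mask"]); print(d["confidence"],u.min(),u.max(),v.min(),v.max(), u.mean(),v.mean())
    if abs(u.mean()-256)<12: print(pix2w("wrist",u.mean(),v.mean(),45))
p=w2pix("wrist",[446,200,28]);print(p)
E
```

```text
[445.62343958 202.94942558  74.        ] [444.09010136 203.69208285  28.        ]
0.91 177 213 106 138 194.88399570354457 122.34908700322234
0.83 241 269 157 192 255.38690476190476 174.03214285714284
[444.69604976 202.16693818  45.        ]
0.75 264 292 218 264 278.60283687943263 240.77912867274568
0.68 288 324 91 121 305.8036876355748 106.50325379609545
[254.6796435  172.43281479]
```

```bash
python3 -c "
from h import *
go(445,203,31,45)"
```

```text
row [0.0096, 0.0035, 0.6363] [0.0002, 0.0, 0.0017] rows>= 3.181718080823578
```

```bash
python3 -m crank '[[0.01,0.004,0.15,0,0,0],[0.01,0.004,0.3,0,0,0],[0.01,0.004,0.4,0,0,0],[0.01,0.004,0.5,0,0,0],[0.01,0.004,0.58,0,0,0],[0.01,0.004,0.636,0,0,0],[0.01,0.004,0.636,0,0,0],[0.01,0.004,0.636,0,0,0]]'
python3 -m crank '[[0,0,0,0,0,0],[0,0,0,0,0,0],[0,0,0,0,0,0],[0,0,0,0,0,0],[0,0,0,0,0,0],[0,0,0,0,0,0]]' -1
```

```text
clock: 3.15
eef_pos: [445.1, 202.7, 31.1]
tcp_rot: [-0.0, 0.38, 0.925, -0.0]
wrist_force: [0.7, 0.0, 1.2]
width: 60.0
grip_force: 0.0
clock: 3.75
eef_pos: [445.7, 202.2, 31.7]
tcp_rot: [0.0, 0.381, 0.925, 0.0]
wrist_force: [-1.0, 0.4, 11.5]
width: 22.4
grip_force: 58.1
```

```bash
python3 -m crank '[[0,0,-0.05,0,0,0],[0,0,-0.15,0,0,0],[0,0,-0.3,0,0,0],[0,0,-0.45,0,0,0],[0,0,-0.6,0,0,0],[0,0,-0.68,0,0,0],[0,0,-0.68,0,0,0]]'
python3 -c "
from h import *
go(490,-133,205,90)"
```

```text
clock: 4.45
eef_pos: [446.7, 202.6, 204.5]
tcp_rot: [0.002, 0.381, 0.925, 0.002]
wrist_force: [0.4, 1.3, -1.1]
width: 22.3
grip_force: 58.9
row [-1.068, -0.8312, -0.0039] [0.0013, 0.0014, -0.2487] rows>= 6.766766134700117
```

```bash
python3 -m crank '[[-0.3,-0.23,0,0,0,-0.04],[-0.95,-0.74,0,0.001,0.001,-0.249],[-0.95,-0.74,0,0.001,0.001,-0.249],[-0.95,-0.74,0,0.001,0.001,-0.249],[-0.95,-0.74,0,0.001,0.001,-0.249],[-0.95,-0.74,0,0.001,0.001,-0.249],[-0.95,-0.74,0,0.001,0.001,-0.249],[-0.95,-0.74,0,0.001,0.001,-0.249],[-0.95,-0.74,0,0.001,0.001,-0.249]]'
python3 - <<'E'
from h import *
a=capture("wrist"); cv2.imwrite("pics/d.png",a)
go(490,-133,205,90)
print(w2pix("wrist",[512,-133,66]),w2pix("wrist",[616,-130,58]))
E
```

```text
clock: 5.35
eef_pos: [482.9, -97.4, 200.2]
tcp_rot: [-0.003, 0.001, 1.0, -0.001]
wrist_force: [-0.0, 0.7, -1.1]
width: 22.0
grip_force: 59.1
row [-0.0285, -0.1462, -0.0188] [-0.0004, -0.0017, -0.0002] rows>= 0.7506063704680654
[216.27966743 210.40663427] [223.39977683 300.33306661]
```

View pics/d.png

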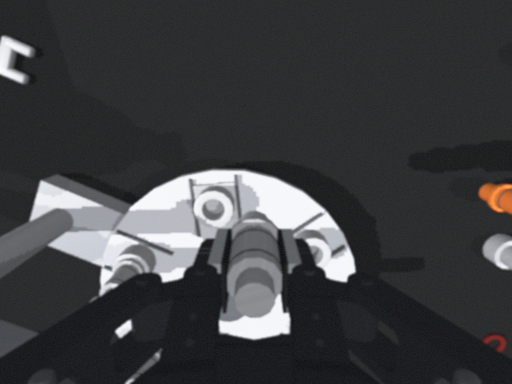

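The view shows the loading nest at (214,208) in its slot rails (columns 193 to 240), with the held adapter at (255,270). I enlarge the nest.

```bash
python3 - <<'E'
from h import *
a=cv2.imread("pics/d.png")
c=cv2.resize(a[165:265,150:350],None,fx=4,fy=4,interpolation=cv2.INTER_CUBIC); cv2.imwrite("pics/e.png",c)
E
```

```text
(no output)
```

View pics/e.png

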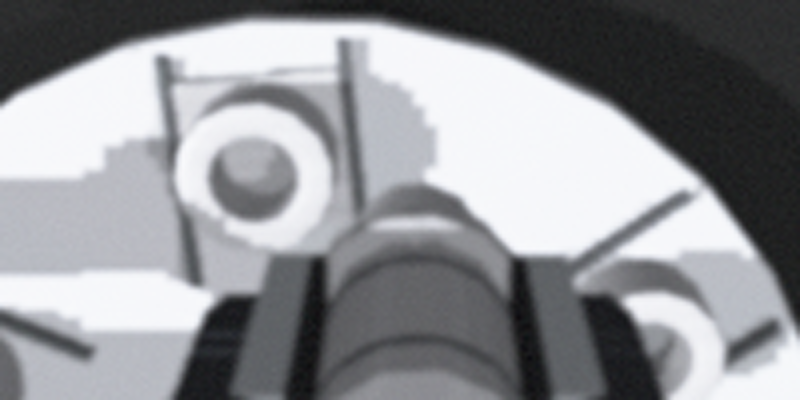

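```bash
cat >> h.py <<'E'
def tool2pix(P):
    m=camera_model("wrist"); T=np.array(m["T_tool_cam"]); P=np.atleast_2d(P)
    c=(P-T[:3,3])@T[:3,:3]; p=c@np.array(m["mtx"]).T; return p[:,:2]/p[:,2:]
def held(ox,oy,foot):
    th=np.linspace(0,2*np.pi,181); P=np.r_[[[ox+10*np.cos(t),oy+10*np.sin(t),foot-2.2] for t in th],[[ox+8.3*np.cos(t),oy+8.3*np.sin(t),foot] for t in th]]
    p=tool2pix(P); F=tool2pix([[ox+15*np.cos(t),oy+15*np.sin(t),foot-22] for t in th])
    return p[:,1].min(), F[:,0].min(),F[:,0].max()
E
python3 - <<'E'
from h import *
print("bore",pix2w("wrist",213.1,209,66), "rimc",pix2w("wrist",212.9,208.4,66))
for ox in (-4,-2,0,2,4): print(ox,held(ox,0,31.5))
R,t=w2t(); print(R.round(4).tolist())
E
```

```text
bore [ 510.59174284 -135.94656181   66.        ] rimc [ 509.99306275 -136.11245421   66.        ]
-4 (np.float64(214.84184480896943), np.float64(227.36140986942922), np.float64(283.3564793310922))
-2 (np.float64(211.64589327326635), np.float64(227.26911864576215), np.float64(283.45264807482533))
0 (np.float64(208.43029397692766), np.float64(227.1762041015769), np.float64(283.54946636373364))
2 (np.float64(205.19486517841332), np.float64(227.08265990076285), np.float64(283.64694080087605))
4 (np.float64(201.93942288777467), np.float64(226.98847962104097), np.float64(283.74507807911533))
[[-1.0, 0.0007, -0.0053], [0.0007, 1.0, -0.0011], [0.0053, -0.0011, -1.0]]
```

```bash
python3 -c "
from h import *
go(538,-135.5,125,90)"
```

```text
row [-0.2222, -0.1557, 0.3002] [-0.0004, -0.0017, -0.0002] rows>= 2.023277423354927
```

```bash
python3 -m crank '[[-0.1,-0.156,0.1,-0.0004,-0.0017,0],[-0.222,-0.156,0.2,-0.0004,-0.0017,0],[-0.222,-0.156,0.3,-0.0004,-0.0017,0],[-0.222,-0.156,0.3,-0.0004,-0.0017,0],[-0.222,-0.156,0.3,-0.0004,-0.0017,0],[-0.222,-0.156,0.3,-0.0004,-0.0017,0]]'
python3 - <<'E'
from h import *
a=capture("wrist"); cv2.imwrite("pics/f0.png",a)
p=w2pix("wrist",[510.4,-136,66]);print(p, w2t()[0].round(4).tolist())
u0=180;v0=110
cv2.imwrite("pics/f.png",cv2.resize(a[v0:v0+140,u0:u0+160],None,fx=4,fy=4,interpolation=cv2.INTER_CUBIC))
for ox in (-2,0): print(ox,held(ox,0,31.5))
E
```

```text
clock: 6.0
eef_pos: [539.0, -134.9, 126.9]
tcp_rot: [0.001, -0.001, 1.0, -0.0]
wrist_force: [0.3, 0.1, -0.5]
width: 21.8
grip_force: 59.2
[254.02809127 165.26342636] [[-1.0, -0.0019, 0.0029], [-0.0019, 1.0, -0.0009], [-0.0029, -0.0009, -1.0]]
-2 (np.float64(211.6456152862799), np.float64(227.26747098560497), np.float64(283.44762391689534))
0 (np.float64(208.43019149150015), np.float64(227.17456191849465), np.float64(283.54442469314534))
```

View pics/f.png

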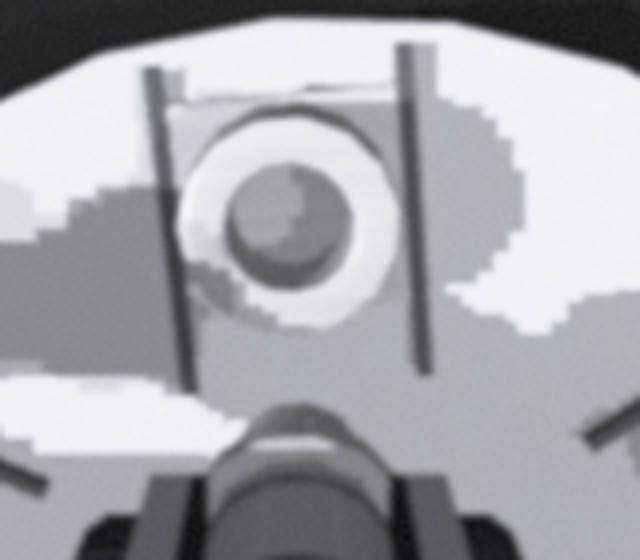

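```bash
python3 - <<'E'
from h import *
R,t=w2t()
b=pix2w("wrist",251.9,165.6,66); f=t+R@[-1.2,-.6,31.5]; print(b,f,b-f)
T=t+(b-f); print(T); go(T[0],T[1],66+31.5+8,90)
E
```

```text
[ 510.6303819  -137.41501915   66.        ] [ 540.51516037 -135.80965875   95.5772952 ] [-29.88477847  -1.60536039 -29.5772952 ]
[ 509.33752423 -136.78960225   97.49583104]
row [0.1198, -0.0061, 0.0859] [-0.0003, 0.0009, 0.0006] rows>= 0.7378555257796969
```

```bash
python3 -m crank '[[0.06,-0.006,0.0,-0.0003,0.0009,0.0006],[0.12,-0.006,0.04,-0.0003,0.0009,0.0006],[0.12,-0.006,0.08,-0.0003,0.0009,0.0006],[0.12,-0.006,0.086,-0.0003,0.0009,0.0006],[0.12,-0.006,0.086,-0.0003,0.0009,0.0006],[0.12,-0.006,0.086,-0.0003,0.0009,0.0006]]'
python3 -c "
from h import *
print(observe()['eef_pos'],observe()['wrist_force']);go(509.3,-136.8,105.5,90)"
```

```text
clock: 6.65
eef_pos: [509.6, -137.4, 104.5]
tcp_rot: [-0.0, 0.0, 1.0, 0.0]
wrist_force: [-0.1, -0.2, -1.4]
width: 22.3
grip_force: 59.2
[ 509.57041224 -137.35296895  104.47237778] [-0.08946806 -0.2294746  -1.37002111]
row [0.0011, 0.0022, -0.0041] [0.0001, -0.0002, -0.0003] rows>= 0.023957502947619294
```

```bash
python3 -m crank '[[0.001,0.002,0.008,0,0,0],[0.001,0.002,0.016,0,0,0],[0.001,0.002,0.022,0,0,0],[0.001,0.002,0.026,0,0,0],[0.001,0.002,0.03,0,0,0],[0.001,0.002,0.034,0,0,0],[0.001,0.002,0.036,0,0,0],[0.001,0.002,0.036,0,0,0]]'
python3 -c "
from h import *
print(observe()['ft_torque'])"
```

```text
clock: 7.45
eef_pos: [508.9, -136.7, 95.1]
tcp_rot: [-0.0, 0.0, 1.0, 0.0]
wrist_force: [2.3, 0.2, -1.5]
width: 22.0
grip_force: 59.2
[ 0.07981373 -0.4218849  -0.00994141]
```

```bash
python3 -m crank '[[-0.003,0,0.0,0,0,0],[-0.003,0,0.004,0,0,0],[-0.003,0,0.008,0,0,0],[-0.003,0,0.012,0,0,0],[-0.003,0,0.012,0,0,0]]'
python3 -c "
from h import *
print(observe()['ft_torque'])"
```

```text
clock: 7.95
eef_pos: [509.4, -136.7, 92.0]
tcp_rot: [-0.001, 0.0, 1.0, 0.0]
wrist_force: [1.0, -0.4, -1.5]
width: 22.5
grip_force: 59.2
[ 0.02658324 -0.16703102  0.01655154]
```

Entering the bore with little force. I continue down in small steps.

```bash
python3 -m crank '[[-0.0012,0,0.006,0,0,0],[-0.0012,0,0.012,0,0,0],[-0.0012,0,0.018,0,0,0],[-0.0012,0,0.024,0,0,0],[-0.0012,0,0.028,0,0,0],[-0.0012,0,0.028,0,0,0]]'
python3 -c "
from h import *
print(observe()['ft_torque'])"
```

```text
clock: 8.55
eef_pos: [509.6, -136.6, 84.9]
tcp_rot: [-0.001, 0.0, 1.0, 0.0]
wrist_force: [0.1, -0.3, -1.3]
width: 22.4
grip_force: 59.2
[ 0.02767194 -0.02577037  0.03338992]
```

```bash
python3 -m crank '[[0,0,0.008,0,0,0],[0,0,0.016,0,0,0],[0,0,0.022,0,0,0],[0,0,0.028,0,0,0],[0,0,0.032,0,0,0],[0,0,0.034,0,0,0],[0,0,0.034,0,0,0]]'
python3 -c "
from h import *
print(observe()['ft_torque'])"
```

```text
clock: 9.25
eef_pos: [509.6, -136.7, 76.5]
tcp_rot: [-0.001, 0.0, 1.0, 0.0]
wrist_force: [-1.1, -0.1, -1.9]
width: 23.1
grip_force: 59.2
[ 0.00507753 -0.0845825  -0.04977219]
```

```bash
python3 -m crank '[[0,0,0.002,0,0,0],[0,0,0.002,0,0,0],[0,0,0.004,0,0,0],[0,0,0.004,0,0,0]]'
```

```text
clock: 9.65
eef_pos: [509.8, -136.7, 75.8]
tcp_rot: [-0.001, 0.0, 1.0, 0.0]
wrist_force: [-0.9, 0.5, 2.0]
width: 22.1
grip_force: 59.9
```

```bash
python3 -m crank '[[0,0,0.002,0,0,0],[0,0,0.002,0,0,0]]'; python3 -m crank '[[0,0,0,0,0,0],[0,0,0,0,0,0],[0,0,0,0,0,0],[0,0,0,0,0,0],[0,0,0,0,0,0]]' 0.3
```

```text
clock: 9.85
eef_pos: [509.9, -136.8, 75.7]
tcp_rot: [-0.0, 0.0, 1.0, 0.0]
wrist_force: [-3.1, 0.4, 12.3]
width: 22.2
grip_force: 60.9
clock: 10.35
eef_pos: [509.6, -136.7, 75.0]
tcp_rot: [-0.001, 0.0, 1.0, 0.0]
wrist_force: [0.2, -0.5, -0.4]
width: 55.8
grip_force: 0.0
```

Contact is firm at TCP z = 75.7, which is the predicted seated height. The adapter is released, so I retreat straight up and look.

```bash
python3 -m crank '[[0,0,-0.03,0,0,0],[0,0,-0.1,0,0,0],[0,0,-0.25,0,0,0],[0,0,-0.4,0,0,0],[0,0,-0.55,0,0,0],[0,0,-0.55,0,0,0],[0,0,-0.55,0,0,0]]'
python3 - <<'E'
from h import *
print(observe()["joint_positions"].round(2))
b=capture("side"); c=b[170:290,240:370]; cv2.imwrite("pics/g.png",cv2.resize(c,None,fx=5,fy=5,interpolation=cv2.INTER_CUBIC))
go(612,-55,212,0)
E
```

```text
clock: 11.05
eef_pos: [510.3, -136.9, 213.9]
tcp_rot: [0.0, 0.0, 1.0, -0.0]
wrist_force: [-0.2, 0.4, -0.6]
width: 55.5
grip_force: 0.0
[-0.32  0.33  1.89  0.    0.92 -1.89]
row [-0.4092, 0.327, 0.0028] [-0.0002, -0.0004, 0.4998] rows>= 10.472094299526466
```

View pics/g.png

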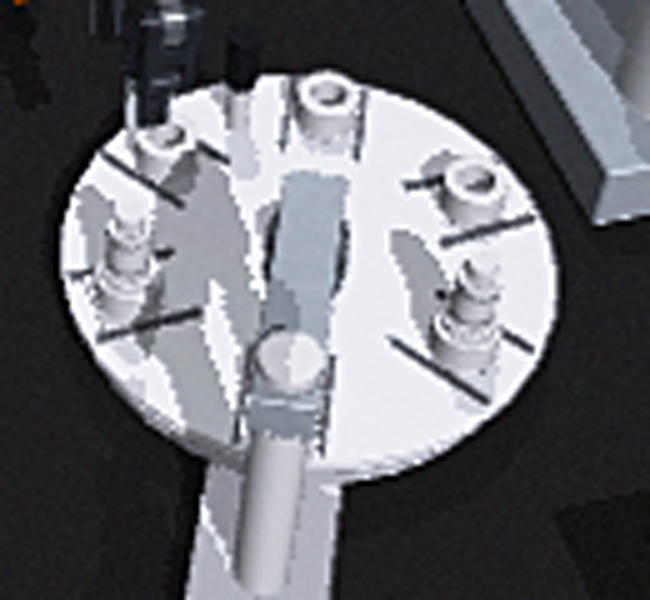

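The side crop shows the adapter upright in its nest at (128,260), its flange down on the rim like the seated one at (470,310). The handle is at (242,60).

```bash
python3 -m crank '[[-0.409,0.327,0,0,0,0.4998],[-0.409,0.327,0,0,0,0.4998],[-0.409,0.327,0,0,0,0.4998],[-0.409,0.327,0,0,0,0.4998],[-0.409,0.327,0,0,0,0.4998],[-0.409,0.327,0,0,0,0.4998],[-0.409,0.327,0,0,0,0.4998],[-0.409,0.327,0,0,0,0.4998],[-0.409,0.327,0,0,0,0.4998],[-0.409,0.327,0,0,0,0.4998],[-0.409,0.327,0,0,0,0.4998],[-0.409,0.327,0,0,0,0.4998],[-0.409,0.327,0,0,0,0.4998]]'
python3 - <<'E'
from h import *
a=capture("wrist"); cv2.imwrite("pics/i.png",cv2.resize(a,(768,576)))
for n in ["handle","hub"]:
  for d in recognise("wrist",n)[:2]:
    X=cam2w("wrist",d["location"]); print(n,round(d["confidence"],2),X.round(0),w2pix("wrist",X).round(0))
E
```

```text
clock: 12.4
eef_pos: [611.7, -55.0, 211.5]
tcp_rot: [-0.001, 0.706, 0.708, -0.001]
wrist_force: [-0.2, 0.1, -0.5]
width: 55.8
grip_force: 0.0
handle 0.8 [ 619. -100.   41.] [262. 211.]
hub 0.63 [622. -93.  41.] [264. 205.]
```

View pics/i.png

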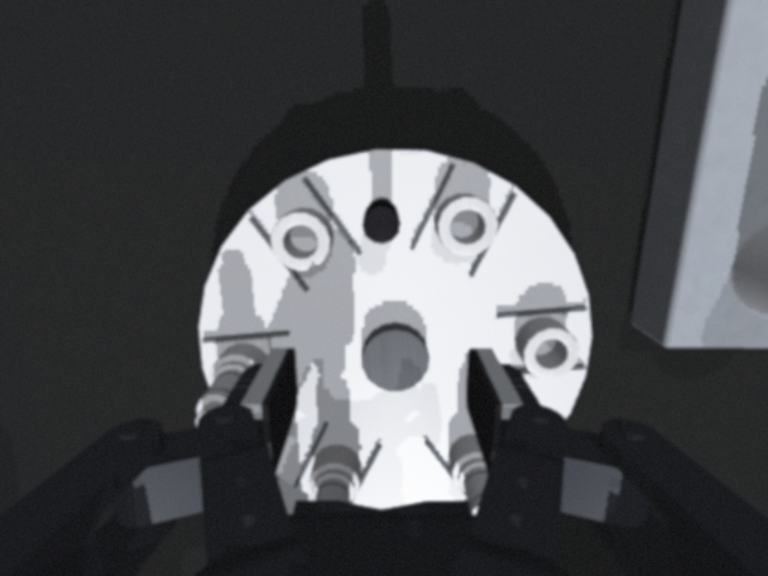

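The wrist view (768x576) shows the handle top at (382,225), the hub top at (395,358), and the nest rims at (301,240), (466,226) and (551,351).

```bash
python3 - <<'E'
from h import *
P=lambda u,v,z:pix2w("wrist",u/1.5,v/1.5,z).round(1)
print(camera_model("wrist")["mtx"])
h=P(382,224,118);c=P(395,358,58);print("handle",h,"low",P(381.5,213,78),"hub",c)
n=[P(301,240,66),P(466,226,66),P(551,351,66)];print(n)
# fit axis c0 & yaw: points at 105 from handle 90, nests 120,60,0 deg, bore 180 direction
from scipy.optimize import least_squares
obs=[(h,90),(n[0],120),(n[1],60),(n[2],0)]
f=lambda q:np.r_[[q[0]+105*np.cos(np.radians(d)+q[2])-o[0] for o,d in obs],[q[1]+105*np.sin(np.radians(d)+q[2])-o[1] for o,d in obs],c[0]-q[0],c[1]-q[1]]
s=least_squares(f,[616,-135,0]);print(s.x,s.fun.round(1))
x,y,t=s.x
for a in range(0,61,10):
    g=t+np.radians(90+a);print(a,x+105*np.cos(g),y+105*np.sin(g))
print("load",x-105*np.cos(t),y-105*np.sin(t)); np.save("fit.npy",s.x)
E
```

```text
[[311.78933102   0.         254.10281154]
 [  0.         311.78933102 188.74242674]
 [  0.           0.           1.        ]]
handle [611.2 -22.2 118. ] low [610.9 -22.   78. ] hub [ 620.4 -124.9   58. ]
[array([560.5, -40.5,  66. ]), array([663.3, -31.6,  66. ]), array([ 724.6, -115.8,   66. ])]
[ 6.20408054e+02 -1.26072498e+02  9.28188277e-02] [-0.5 -0.8  1.   0.4  0.7  0.1  0.9 -0.5 -0.   1.2]
0 610.6760648651514 -21.524478450677236
10 592.669342566965 -24.80273990407153
20 575.505446968671 -31.15803171260987
30 559.7058943526731 -40.397251550622585
40 545.7507461302492 -52.23967039860254
50 534.0640224184918 -66.3254623524069
60 525.0008184036152 -82.22663775127401
load 515.8600340917883 -135.80448680027735
```

```bash
python3 -c "
from h import *
go(610.8,-21.8,150,5.3);go(610.8,-21.8,82,5.3)"
```

```text
row [0.1328, -0.0039, 0.2485] [-0.0007, -0.0002, -0.0289] rows>= 1.408897276385273
row [0.1326, -0.0033, 0.5205] [-0.0007, -0.0002, -0.0289] rows>= 2.6856334925900076
```

```bash
python3 -m crank '[[0.133,-0.004,0.1,-0.0007,-0.0002,-0.029],[0.133,-0.004,0.2,-0.0007,-0.0002,-0.029],[0.133,-0.004,0.25,-0.0007,-0.0002,-0.029],[0.133,-0.004,0.25,-0.0007,-0.0002,-0.029],[0.133,-0.004,0.25,-0.0007,-0.0002,-0.029],[0.133,-0.004,0.25,-0.0007,-0.0002,-0.029]]' -0.2
python3 - <<'E'
from h import *
a=capture("wrist"); cv2.imwrite("pics/j.png",a[100:384,130:390])
go(610.8,-21.8,82,5.3)
E
```

```text
clock: 13.15
eef_pos: [611.9, -22.3, 151.1]
tcp_rot: [0.001, 0.674, 0.738, 0.001]
wrist_force: [-0.1, -0.1, 0.3]
width: 34.4
grip_force: 0.0
row [0.0022, -0.0046, 0.2766] [0.0008, 0.0001, -0.0006] rows>= 1.3832207782360333
```

View pics/j.png

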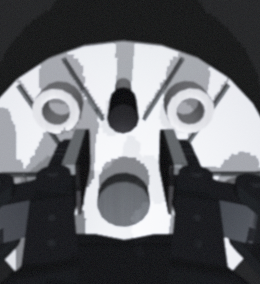

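The knob at (122,110) lies centred between the pads at 85 and 165. I go down around it.

```bash
python3 -m crank '[[0.002,-0.005,0.06,0.0008,0,0],[0.002,-0.005,0.12,0.0008,0,0],[0.002,-0.005,0.17,0.0008,0,0],[0.002,-0.005,0.22,0.0008,0,0],[0.002,-0.005,0.26,0.0008,0,0],[0.002,-0.005,0.276,0.0008,0,0],[0.002,-0.005,0.276,0.0008,0,0]]'
python3 -m crank '[[0,0,0,0,0,0],[0,0,0,0,0,0],[0,0,0,0,0,0]]' -0.4
python3 - <<'E'
from h import *
x,y,t=np.load("fit.npy"); R,p=w2t()
print(observe()["wrist_force"],p)
# waypoints relative to the present pose: lead of 0 mm
for a in range(0,61,3):
    g=t+np.radians(90+a); d=R.T@(np.array([x+105*np.cos(g),y+105*np.sin(g),82])-p)/250
    print(a,d.round(3), round(-a/180,4))
E
```

```text
clock: 13.9
eef_pos: [609.5, -21.4, 80.2]
tcp_rot: [-0.001, 0.674, 0.739, -0.001]
wrist_force: [-0.6, -0.2, -0.3]
width: 34.4
grip_force: 0.0
clock: 14.2
eef_pos: [610.2, -21.5, 81.5]
tcp_rot: [-0.0, 0.674, 0.738, -0.0]
wrist_force: [0.8, 0.1, 0.5]
width: 25.4
grip_force: 0.0
[0.79060714 0.13946581 0.46970243] [610.20506567 -21.45484181  81.53916343]
0 [-0.     0.002 -0.002] 0.0
3 [-0.001 -0.02  -0.002] -0.0167
6 [-0.003 -0.042 -0.002] -0.0333
9 [-0.006 -0.064 -0.002] -0.05
12 [-0.01  -0.085 -0.002] -0.0667
15 [-0.015 -0.107 -0.002] -0.0833
18 [-0.021 -0.128 -0.002] -0.1
21 [-0.029 -0.149 -0.002] -0.1167
24 [-0.037 -0.169 -0.002] -0.1333
27 [-0.047 -0.189 -0.002] -0.15
30 [-0.057 -0.208 -0.002] -0.1667
33 [-0.069 -0.227 -0.002] -0.1833
36 [-0.081 -0.245 -0.002] -0.2
39 [-0.095 -0.262 -0.002] -0.2167
42 [-0.109 -0.279 -0.002] -0.2333
45 [-0.124 -0.295 -0.002] -0.25
48 [-0.14  -0.31  -0.002] -0.2667
51 [-0.157 -0.324 -0.002] -0.2833
54 [-0.174 -0.338 -0.002] -0.3
57 [-0.192 -0.35  -0.001] -0.3167
60 [-0.211 -0.361 -0.001] -0.3333
```

```bash
python3 -m crank '[[0,-0.01,0,0,0,-0.008],[-0.001,-0.02,0,0,0,-0.0167],[-0.002,-0.031,0,0,0,-0.025],[-0.003,-0.042,0,0,0,-0.0333],[-0.005,-0.053,0,0,0,-0.042],[-0.006,-0.064,0,0,0,-0.05],[-0.008,-0.075,0,0,0,-0.058],[-0.01,-0.085,0,0,0,-0.0667],[-0.012,-0.096,0,0,0,-0.075],[-0.015,-0.107,0,0,0,-0.0833],[-0.018,-0.118,0,0,0,-0.092],[-0.021,-0.128,0,0,0,-0.1],[-0.025,-0.139,0,0,0,-0.108],[-0.029,-0.149,0,0,0,-0.1167],[-0.033,-0.159,0,0,0,-0.125],[-0.037,-0.169,0,0,0,-0.1333]]'
cat > w.py <<'E'
from h import *
x,y,t=np.load("fit.npy"); R,p=w2t(); s=observe()
a0=np.degrees(np.arctan2(p[1]-y,p[0]-x)-t)-90; r=np.hypot(p[1]-y,p[0]-x)
print("angle",a0,"r",r,"F",s["wrist_force"].round(1)); yaw=np.degrees(np.arctan2(R[1,1],R[0,1])-t); print("yaw",yaw)
for a in [*np.arange(np.ceil(a0),60,2),58.5,60]:
    g=t+np.radians(90+a); d=R.T@(np.array([x+105*np.cos(g),y+105*np.sin(g),82])-p)/250
    print(a,d.round(3), round((yaw-a)/180,3))
E
python3 w.py
```

```text
clock: 15.8
eef_pos: [569.1, -34.5, 81.3]
tcp_rot: [-0.0, 0.505, 0.863, -0.0]
wrist_force: [5.4, 0.8, 1.1]
width: 25.8
grip_force: 2.6
angle 23.95732920978149 r 104.93050530229893 F [5.4 0.8 1.1]
yaw 24.01838346671138
24.0 [ 0.    -0.    -0.003] 0.0
26.0 [ 0.    -0.015 -0.003] -0.011
28.0 [-0.001 -0.03  -0.003] -0.022
30.0 [-0.002 -0.044 -0.003] -0.033
32.0 [-0.004 -0.059 -0.003] -0.044
34.0 [-0.006 -0.073 -0.003] -0.055
36.0 [-0.009 -0.088 -0.003] -0.067
38.0 [-0.012 -0.102 -0.003] -0.078
40.0 [-0.016 -0.116 -0.003] -0.089
42.0 [-0.02  -0.13  -0.003] -0.1
44.0 [-0.025 -0.144 -0.003] -0.111
46.0 [-0.03  -0.158 -0.003] -0.122
48.0 [-0.036 -0.171 -0.003] -0.133
50.0 [-0.042 -0.184 -0.003] -0.144
52.0 [-0.049 -0.198 -0.003] -0.155
54.0 [-0.056 -0.21  -0.003] -0.167
56.0 [-0.063 -0.223 -0.003] -0.178
58.0 [-0.071 -0.235 -0.003] -0.189
58.5 [-0.074 -0.238 -0.003] -0.192
60 [-0.08  -0.247 -0.003] -0.2
```

```bash
python3 -m crank '[[0,-0.008,0,0,0,-0.006],[0,-0.015,0,0,0,-0.011],[-0.001,-0.022,0,0,0,-0.017],[-0.001,-0.03,0,0,0,-0.022],[-0.002,-0.037,0,0,0,-0.028],[-0.002,-0.044,0,0,0,-0.033],[-0.003,-0.051,0,0,0,-0.039],[-0.004,-0.059,0,0,0,-0.044],[-0.006,-0.073,0,0,0,-0.055],[-0.009,-0.088,0,0,0,-0.067],[-0.012,-0.102,0,0,0,-0.078],[-0.016,-0.116,0,0,0,-0.089],[-0.02,-0.13,0,0,0,-0.1],[-0.025,-0.144,0,0,0,-0.111],[-0.03,-0.158,0,0,0,-0.122],[-0.036,-0.171,0,0,0,-0.133],[-0.042,-0.184,0,0,0,-0.144],[-0.049,-0.198,0,0,0,-0.155],[-0.052,-0.204,0,0,0,-0.161],[-0.052,-0.204,0,0,0,-0.161]]'
python3 w.py
```

```text
clock: 17.8
eef_pos: [529.7, -70.9, 81.0]
tcp_rot: [-0.001, 0.274, 0.962, -0.0]
wrist_force: [-1.9, -3.5, -1.4]
width: 25.5
grip_force: 1.8
angle 53.37102803562374 r 106.16725690850069 F [-1.9 -3.5 -1.4]
yaw 52.87417474859916
54.0 [-0.005 -0.005 -0.004] -0.006
56.0 [-0.005 -0.019 -0.004] -0.017
58.0 [-0.006 -0.034 -0.004] -0.028
58.5 [-0.007 -0.037 -0.004] -0.031
60 [-0.008 -0.048 -0.004] -0.04
```

```bash
python3 -m crank '[[-0.003,-0.006,0,0,0,-0.006],[-0.003,-0.012,0,0,0,-0.011],[-0.004,-0.019,0,0,0,-0.017],[-0.004,-0.026,0,0,0,-0.022],[-0.005,-0.03,0,0,0,-0.025],[-0.005,-0.033,0,0,0,-0.028],[-0.005,-0.033,0,0,0,-0.028]]'
python3 w.py
```

```text
clock: 18.5
eef_pos: [527.3, -78.5, 81.2]
tcp_rot: [-0.001, 0.231, 0.973, -0.0]
wrist_force: [0.3, -0.4, -0.4]
width: 25.8
grip_force: 0.5
angle 57.60534157238749 r 104.53429836563281 F [ 0.3 -0.4 -0.4]
yaw 57.92608106249061
58.0 [ 0.002 -0.003 -0.003] -0.0
58.5 [ 0.002 -0.007 -0.003] -0.003
60 [ 0.002 -0.018 -0.003] -0.012
```

```bash
python3 -m crank '[[0.001,-0.005,0,0,0,-0.003],[0.001,-0.01,0,0,0,-0.006],[0.002,-0.014,0,0,0,-0.009],[0.002,-0.014,0,0,0,-0.009],[0.002,-0.014,0,0,0,-0.009],[0.002,-0.014,0,0,0,-0.009]]'
python3 -m crank '[[0,0,0,0,0,0],[0,0,0,0,0,0],[0,0,0,0,0,0],[0,0,0,0,0,0],[0,0,0,0,0,0]]' -0.15
python3 -m crank '[[0,0,-0.05,0,0,0],[0,0,-0.12,0,0,0],[0,0,-0.25,0,0,0],[0,0,-0.4,0,0,0],[0,0,-0.55,0,0,0],[0,0,-0.6,0,0,0],[0.3,0,-0.6,0,0,0],[0.4,0,-0.6,0,0,0],[0.4,0,-0.6,0,0,0],[0.4,0,-0.6,0,0,0],[0.4,0,-0.6,0,0,0],[0.4,0,-0.6,0,0,0]]'
python3 - <<'E'
from h import *
w=capture("wrist"); a=capture("scene"); b=capture("side")
f=lambda i:cv2.resize(i,(400,300))
g=lambda i:cv2.resize(i,(400,300),interpolation=cv2.INTER_CUBIC)
cv2.imwrite("pics/k.png",np.vstack([np.hstack([f(w),g(a[130:265,140:320])]),np.hstack([g(b[170:290,240:400]),np.zeros((300,400,3),np.uint8)])]))
E
```

```text
clock: 19.1
eef_pos: [525.2, -81.2, 81.2]
tcp_rot: [-0.001, 0.218, 0.976, -0.0]
wrist_force: [-0.4, -0.5, -0.3]
width: 25.5
grip_force: 0.0
clock: 19.6
eef_pos: [525.1, -81.2, 81.2]
tcp_rot: [-0.001, 0.218, 0.976, -0.0]
wrist_force: [-0.2, 0.1, 0.6]
width: 36.1
grip_force: 0.0
clock: 20.8
eef_pos: [435.9, -39.1, 231.5]
tcp_rot: [-0.001, 0.218, 0.976, -0.0]
wrist_force: [0.3, -0.1, -0.1]
width: 36.2
grip_force: 0.0
```

View pics/k.png

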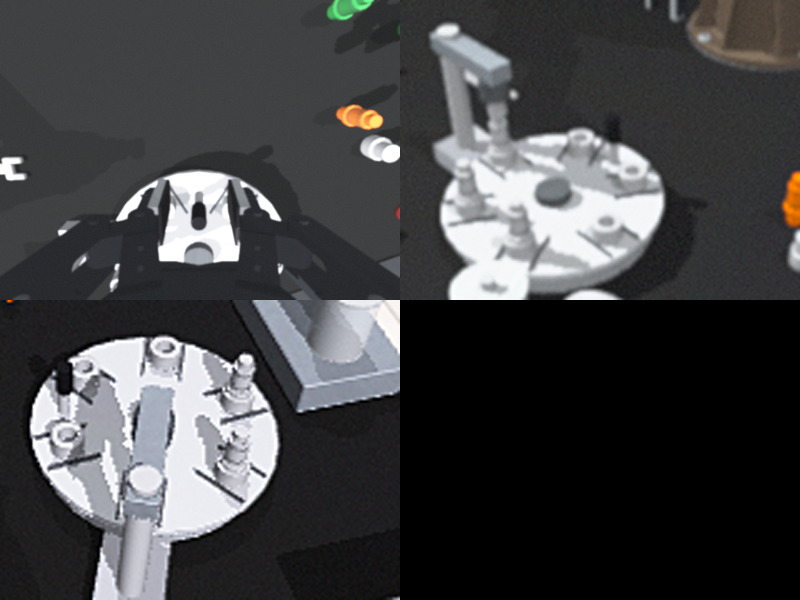

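The three views show the wheel one click on, with the adapter under the head at (498,130) in the scene crop. loaded1 and loaded2 stand at the next stations, the nests look aligned with the stations, and the gripper is clear.

```bash
python3 -m crank '[[0,0,0,0,0,0],[0,0,0,0,0,0],[0,0,0,0,0,0],[0,0,0,0,0,0],[0,0,0,0,0,0]]'; python3 -c "
from bench import sign_off
print(sign_off())"
```

```text
clock: 21.45
eef_pos: [434.9, -38.7, 231.3]
tcp_rot: [-0.001, 0.218, 0.976, -0.0]
wrist_force: [-0.1, -0.6, 0.1]
width: 36.3
grip_force: 0.0
the job is handed in; nothing more can be done
None
```

I seated the adapter in the floating nest (flange contact felt at the expected height) and let it go. I then turned the wheel one click anticlockwise, left it at rest with the adapter under the test head, and handed the job in at 21.5 s; sign-off gave no verdict.

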